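# Knock out a jammed milling jar and zero the counter

## Task

An oversize ball has jammed in the neck of the clear milling jar on the bench roller mill. Tip the jar mouth-down over the steel tray and knock its rim smartly on the tray's edge until the big ball pops out and all three balls lie in the tray; then lay the jar back on the rollers as it lay, mouth away from the housing, and turn the counter knob on the housing back to its zero stop. Leave the other things on the bench where they are.

Things in the scene. Friction and masses are not known exactly. Their poses are not given: they have to be found in the camera images.
- jar_grip (a point): Clear plastic milling jar, 0.18 to 0.28 kg, lying level. This point: on its axis, near the centre of mass, where to grip; own x runs along the axis to the mouth. Closed bottom 60 mm behind; straight body (outside diameter 56) to 35 mm ahead; shoulder to 55 mm; neck diameter 38; rim flange diameter 46 from 79 to 85 mm ahead. Round: its turn about the axis does not matter.
- jar_rim (a point): Centre of the jar's mouth, in the flat face of the rim, 85 mm ahead of jar_grip; axes as jar_grip. Bore 30 mm across, so the rim face is a ring 8 mm wide (radius 15 to 23).
- big_ball_center (a point): Centre of the oversize steel ball, diameter 26 mm, 72 g, jammed in the jar's neck behind two sprung rubber lips, its centre about 19 mm behind the mouth. Tipping alone does not free it: a quick knock of the rim (about 0.3 m/s along the jar's axis at the moment of contact, stopped dead by the edge) makes it jump past the lips, drop out and let the others follow. Gentle moves do not.
- ball_a_center (a point): Centre of a loose white ceramic ball, diameter 18 mm, 10 g, inside the jar behind the big ball.
- ball_b_center (a point): Centre of a second loose ceramic ball, as ball_a.
- tray: Heavy square steel tray that does not move, 170 x 170 mm outside, walls 7 mm thick, top edge 45 mm above the bench, inner floor 9 mm above the bench with a rubber mat. Origin: centre of its underside; x and y along its sides, z up. Any of its edges may be knocked on.
- mill: Fixed roller mill, blue base 140 (x) x 236 (y) mm. Origin: centre of its underside, z up. Two locked shafts along y at x = -22 and +22, z = 45, radius 5, each with tyres of radius 12, 10 wide, at y = -59 and +5. The jar lies along y on the tyres, jar_grip at x = 0, y = -38 to -32, z = 79, mouth towards -y. Steel housing 120 x 72, y = 46 to 118, top at 65, carries the counter knob.
- counter_grip (a point): Turns-counter knob on top of the housing (mill x = 0, y = 82), vertical axis: a black bar grip 38 mm long, 14 mm wide, 32 mm tall (its top 7 mm above this point) on a disc of diameter 40. This point lies on its axis at the height to grip, 102 mm above the bench; own x runs along the bar.
- counter (a joint): Counter knob angle in rad, 0 at the zero stop (bar along the mill's x), growing as it is turned clockwise seen from above; starts at 0.7 to 1.3. Turn it anticlockwise to bring it back. It stays where left, friction torque 0.04 N m.
- jar_cap: Bystander: white screw cap of the jar, diameter 48, 18 high, mouth up. Origin at the centre of its underside.
- spatula: Bystander: spatula 200 mm long lying along its x. Origin at the centre of its underside.
- beaker: Bystander: glass beaker, diameter 68, 90 high. Origin at the centre of its underside.
- reagent: Bystander: amber bottle, diameter 60, 150 high. Origin at the centre of its underside.
- sample_jar: Bystander: clear closed jar, diameter 70, 75 high. Origin at the centre of its underside.
- brush: Bystander: brush 170 mm long lying along its x. Origin at the centre of its underside.
- mortar: Bystander: white ceramic bowl, diameter 100, 50 high. Origin at the centre of its underside.
There are look-alikes about, which are no part of the job. Leave any blue look-alike of the tray alone.

How it is judged:
By the outcome, as a careful person would: the job done as asked, in the order asked, and still so for the second after the job is handed in, with the robot touching nothing.
It also fails if it takes over 58 s, if anything falls off the work surface, if the arm or the gripper's body presses on something with over 40 N, if the wrist force passes 120 N, or if a joint passes its speed limit or range.

## Robot

A 6-joint arm with a two-finger parallel gripper is mounted at the origin on the work surface. World frame = base frame: x ahead of the robot, y to its left, z up, the work surface at z = 0. Lengths are in m, angles in rad, forces in N, time in s.
With the tool pointing down it reaches from about 0.35 to 0.775 m from the base axis. Payload 7.3 kg.
Tool frame: the origin (TCP) lies between the finger pads; the fingertips stand 8 mm ahead of it and the grasp point (between the pads) lies 11 mm behind it (robot.nose_length is the distance from the TCP to the fingertips, in m); z points along the fingers, y is the line along which they close (so a half turn about z gives the same grasp; the last joint's range is limited). The gripper opens to 92 mm and grips with 3 to 60 N. Pads are 19 mm wide; open, the fingers measure 130 mm over their backs; the gripper's body (75 mm by 190 mm) begins 47 mm behind the grasp point.
Start: joints at [-0.146, 0.342, 1.524, -0, 1.275, -0.146], TCP at [0.525, 0, 0.235] pointing down, gripper open.
Joint ranges: [-2.53, 2.53], [-0.77, 2.02], [0.04, 2.7], [-1, 4.14], [0.28, 2.66], [-3.11, 3.11]. Speed limits (rad/s): [2.57, 2.57, 3.14, 3.14, 3.14, 3.14].

## Interface

Orientations are given as [roll, pitch, yaw] about the fixed x, y, z axes, in that order (R = Rz(yaw) Ry(pitch) Rx(roll)).
In Python, from cell import robot gives the robot as it stands. The module is installed in compiled form; this text tells all that it offers.
- The arm moves only by the shell command python3 -m jog 'ROWS' [FORCE]. ROWS is JSON, a list that holds one entry, the list of rows, each a list of 5 numbers: the gripper's target within -1 to 1 (fully open at 1, half-way at 0, shut at -1), then the shift along the tool's x, y, z in m, then the turn about the tool's z in rad. A call has 1 to 5 rows; each row is the pose to reach, as a shift and turn from the pose commanded when the call began, along the tool's axes at that moment; what a row does not reach only later rows make up. A row lasts 1/12 s, in which the tool goes at most 41.7 mm and 7.16 degrees, less where a joint would pass 70% of its speed; a pose out of reach is approached as far as the arm can. A call with a gripper value outside its range is refused whole. The fingers move at their own pace and stop on an object; FORCE is the grip in N (left out, the last holds). Time passes only in rows, so rows that repeat a pose let the fingers close. It gives the time, the measured TCP pose, the force, the opening and the grip force at its end, in the units of the state.
- robot.observe(): the state, without advancing time (a new reading comes with each control period).
- robot.read_camera(name): name is "scene" or "side" or "wrist"; returns the picture (400x640x3 uint8, red, green, blue); there is no depth.
- robot.camera_model(name): a dict with "camera_matrix" (3x3 intrinsics, pixels), "position" and "attitude" of the camera in the world; the wrist camera has in their place "mount" (4x4, takes a point from camera to tool coordinates, whose origin is the TCP and whose axes are the flange's). Camera axes: x right, y down, z forward; pixel columns grow to the right and rows downward; lengths in m; the calibration is good to about 2 mm. The wrist camera is an equidistant fisheye: a pixel r from the principal point sees the ray r / f radians off the axis. A picture is of the moment at which its call begins: read the wrist's pose just before it. camera_model takes no time and is no camera call.
- robot.hand_in(): hands the job in; it is judged then, once.
The state is a dict: "time": time; "qpos": joint angles; "qvel": joint speeds; "joint_efforts": joint torques, N m; "tool_pos": TCP position; "tool_rot": TCP orientation; "contact_force": force on the tool from outside, world axes, zero at the start; "torque": the same for the moment, N m; "opening": finger opening in m; "grip_force": force on a finger pad.
Only numpy, scipy, OpenCV 4.12 (cv2) and the standard library are available. Lean on these libraries where they do the work, as an engineer would, in place of code of your own. Each camera call takes 0.05 s, during which the arm holds its last target. There are 200 camera calls.

## Working session

There is one attempt and no reset: what is moved stays moved. The work goes in short steps, Python scripts to look and compute and a shell command to move; the robot and the scene stay as the last step left them, time stands still between calls to the robot, and variables do not carry over. Pictures are saved under pics/ and viewed, at most 10 in all, crops included, and the job is handed in when it is done.

```bash
ls; mkdir -p pics
python3 - <<'E'
from cell import robot
import cv2,numpy as np
np.set_printoptions(precision=4,suppress=True)
s=robot.observe();print(s)
ims=[]
for n in("scene","side","wrist"):
    im=robot.read_camera(n)[:,:,::-1];cv2.imwrite(f"pics/{n}0.png",im);print(n,robot.camera_model(n))
E
```

```text
pics
{'time': 0.0, 'qpos': array([-0.146 ,  0.3427,  1.525 , -0.    ,  1.2754, -0.146 ]), 'qvel': array([ 0.    , -0.0002, -0.0009, -0.0007, -0.0006, -0.0007]), 'joint_efforts': array([  0.0008, -43.1246, -24.422 ,   0.0718,   0.0559,  -0.0001]), 'tool_pos': array([0.5246, 0.0001, 0.2341]), 'tool_rot': array([-3.1401, -0.0002,  1.5708]), 'contact_force': array([-0.3682, -0.6056,  0.5764]), 'torque': array([0.0256, 0.0227, 0.0451]), 'grip_force': 0.0, 'opening': 0.09184740717598741}
scene {'camera_matrix': array([[474.9178,   0.    , 322.3159],
       [  0.    , 474.9178, 195.1706],
       [  0.    ,   0.    ,   1.    ]]), 'position': array([ 1.1602, -0.1348,  0.951 ]), 'attitude': array([-2.5004,  0.0106,  1.4304])}
side {'camera_matrix': array([[371.8751,   0.    , 318.5152],
       [  0.    , 371.8751, 207.961 ],
       [  0.    ,   0.    ,   1.    ]]), 'position': array([ 0.011 , -0.7177,  0.7433]), 'attitude': array([-2.2556, -0.0155, -0.6735])}
wrist {'camera_matrix': array([[309.7069,   0.    , 320.9824],
       [  0.    , 309.7069, 203.3424],
       [  0.    ,   0.    ,   1.    ]]), 'mount': array([[-0.0014, -0.9545, -0.2982,  0.084 ],
       [ 1.    , -0.0012, -0.0006, -0.0004],
       [ 0.0002, -0.2982,  0.9545, -0.1509],
       [ 0.    ,  0.    ,  0.    ,  1.    ]])}
```

View pics/scene0.png

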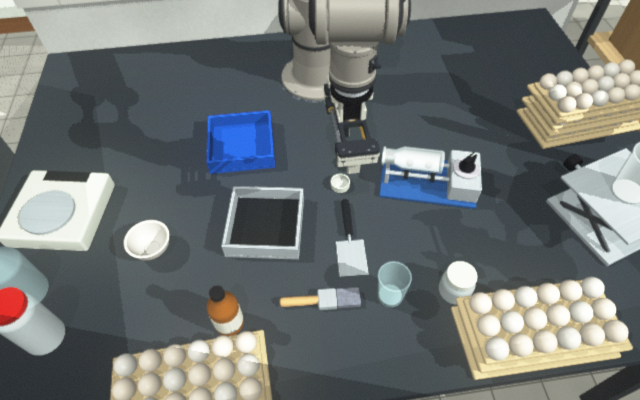

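View pics/side0.png

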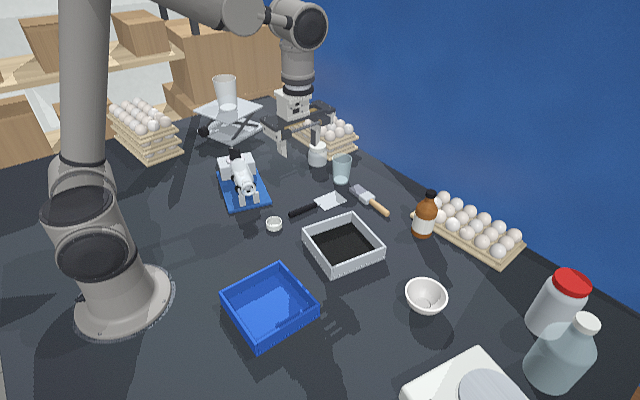

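View pics/wrist0.png

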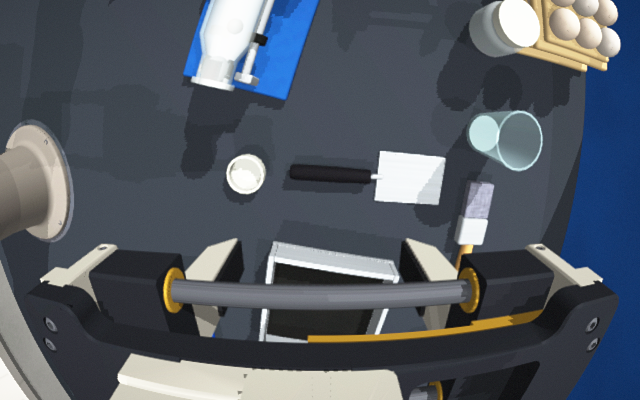

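The scene view shows the steel tray at (263,222), with its blue look-alike at (240,140). The mill is at (430,178), mouth left (388,158) and knob at (467,160). The jar_cap is at (340,183), and the sample jar at (460,280) and bottles on the left are other clear vessels. I choose the steel tray and the jar on the mill, and check them in a close crop.

Run:
```python
import cv2,numpy as np
a=cv2.imread("pics/scene0.png");b=cv2.imread("pics/side0.png")
def crop(im,x,y,w,h,s):
    c=cv2.resize(im[y:y+h,x:x+w],None,fx=s,fy=s,interpolation=cv2.INTER_CUBIC)
    for i in range((x+9)//10*10,x+w,10):
        cv2.line(c,(int((i-x)*s),0),(int((i-x)*s),6 if i%50 else 14),(0,255,255),1)
        if i%20==0: cv2.putText(c,str(i),(int((i-x)*s)-8,22),0,.32,(0,255,255),1)
    for j in range((y+9)//10*10,y+h,10):
        cv2.line(c,(0,int((j-y)*s)),(6,int((j-y)*s)),(0,255,255),1);
        if j%20==0: cv2.putText(c,str(j),(8,int((j-y)*s)+4),0,.32,(0,255,255),1)
    return c
t=np.hstack([crop(a,370,135,125,75,3.2),crop(b,200,140,80,75,3.2)])
u=np.hstack([crop(a,215,180,100,85,3.2),crop(b,290,200,110,85,3.2)])
t=cv2.copyMakeBorder(t,0,0,0,max(0,800-t.shape[1]),0);u=cv2.copyMakeBorder(u,0,0,0,800-u.shape[1],0)
o=np.vstack([t[:,:800],u[:,:800]]);print(o.shape);cv2.imwrite("pics/c1.png",o)
```

```text
(512, 800, 3)
```

View pics/c1.png

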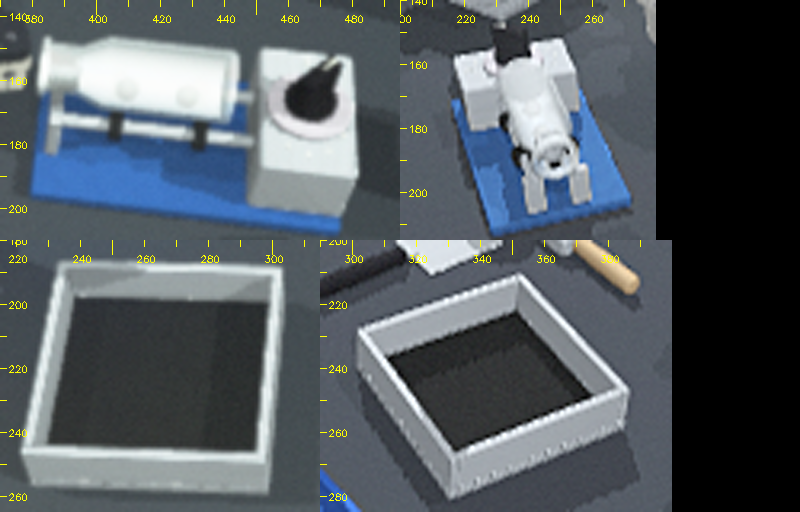

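```bash
cat > h.py <<'E'
import numpy as np
from cell import robot
from scipy.spatial.transform import Rotation as Ro
np.set_printoptions(precision=4,suppress=True)
def ray(n,p,st=None):
    m=robot.camera_model(n);K=m["camera_matrix"]
    d=np.array([(p[0]-K[0,2])/K[0,0],(p[1]-K[1,2])/K[1,1],1.])
    if n=="wrist":
        r=np.hypot(d[0],d[1]);d=np.array([d[0]/r*np.sin(r),d[1]/r*np.sin(r),np.cos(r)])
        R=Ro.from_euler("xyz",st["tool_rot"]).as_matrix();M=m["mount"]
        return st["tool_pos"]+R@M[:3,3],R@M[:3,:3]@d
    return m["position"],Ro.from_euler("xyz",m["attitude"]).as_matrix()@(d/np.linalg.norm(d))
def at(n,p,z,st=None):
    o,d=ray(n,p,st);return o+d*(z-o[2])/d[2]
def tri(*rs):
    A=sum(np.eye(3)-np.outer(d,d) for o,d in rs);b=sum((np.eye(3)-np.outer(d,d))@o for o,d in rs)
    return np.linalg.solve(A,b)
E
python3 - <<'E'
from h import *
S=[(233.8,186.9),(303.4,188.8),(298.8,247.2),(221.9,246.3)];D=[(331.3,267.2),(301.9,228.1),(351.9,210.9),(386.3,246.9)]
P=np.array([tri(ray("scene",a),ray("side",b)) for a,b in zip(S,D)]);print("tray",P,P.mean(0))
Q=np.array([at("scene",a,.045) for a in S]);Q2=np.array([at("side",a,.045) for a in D]);print(Q[:,:2],Q2[:,:2],Q.mean(0),Q2.mean(0))
for Z in(P,Q,Q2):print("yaw",np.degrees([np.arctan2(*(Z[1]-Z[0])[[1,0]])-np.pi/2,np.arctan2(*(Z[2]-Z[1])[[1,0]])]))
H=np.array([at("scene",a,.065) for a in [(451.9,150.6),(480,152.8),(481.6,190.6),(448,186.6)]]);print("housing",H,H.mean(0))
print("knob disc",at("scene",(466.9,167.8),.07),"bar top?",at("scene",(472,154),.109))
print("bottom",at("scene",(444,161),.079),"rim scene",at("scene",(384,155.3),.079),"rim tri",tri(ray("scene",(384,155.3)),ray("side",(248.8,189.1))),at("side",(248.8,189.1),.079))
s=robot.observe()
print("wrist rim ends",at("wrist",(192,85),.079,s),at("wrist",(236,92),.079,s))
E
```

```text
tray [[ 0.4329 -0.2577  0.0451]
 [ 0.4625 -0.093   0.0422]
 [ 0.6235 -0.1227  0.0432]
 [ 0.5951 -0.29    0.0427]] [ 0.5285 -0.1908  0.0433]
[[ 0.4329 -0.2579]
 [ 0.4636 -0.092 ]
 [ 0.6232 -0.1209]
 [ 0.5961 -0.2888]] [[ 0.4329 -0.2573]
 [ 0.461  -0.0971]
 [ 0.6224 -0.1266]
 [ 0.5936 -0.2922]] [ 0.5289 -0.1899  0.045 ] [ 0.5275 -0.1933  0.045 ]
yaw [-10.1985 -10.4584]
yaw [-10.4781 -10.2619]
yaw [ -9.9421 -10.3667]
housing [[0.4145 0.2875 0.065 ]
 [0.432  0.354  0.065 ]
 [0.5459 0.3181 0.065 ]
 [0.5229 0.2443 0.065 ]] [0.4788 0.301  0.065 ]
knob disc [0.4778 0.304  0.07  ] bar top? [0.469  0.3099 0.109 ]
bottom [0.456  0.2519 0.079 ] rim scene [0.4165 0.113  0.079 ] rim tri [0.4169 0.1121 0.078 ] [0.4164 0.1089 0.079 ]
wrist rim ends [0.3918 0.1157 0.079 ] [0.4397 0.1043 0.079 ]
```

```bash
python3 -m jog '[[[1,0.042,-0.014,0.006,0.12],[1,0.083,-0.03,0.012,0.24],[1,0.125,-0.045,0.02,0.276],[1,0.165,-0.06,0.03,0.276],[1,0.19,-0.07,0.03,0.276]]]'; python3 -m jog '[[[1,0.02,-0.012,0,0],[1,0.02,-0.012,0,0]]]'
python3 - <<'E'
from h import *
import cv2
s=robot.observe();im=robot.read_camera("wrist")[:,:,::-1];print(s["time"],s["tool_pos"],s["tool_rot"])
cv2.imwrite("pics/w1.png",cv2.resize(im,(800,500)))
np.save("s1.npy",s,allow_pickle=True)
E
```

```text
time: 0.57
tool_pos: [0.4544, 0.1892, 0.2038]
tool_rot: [-3.14, 0.001, 1.294]
contact_force: [1.5, 0.0, -0.7]
opening: 0.0918
grip_force: 0.0
time: 0.73
tool_pos: [0.4477, 0.2142, 0.2045]
tool_rot: [-3.14, -0.001, 1.299]
contact_force: [-0.7, 0.1, 0.3]
opening: 0.0918
grip_force: 0.0
0.7333 [0.4477 0.2142 0.2045] [-3.14   -0.0006  1.2994]
```

View pics/w1.png

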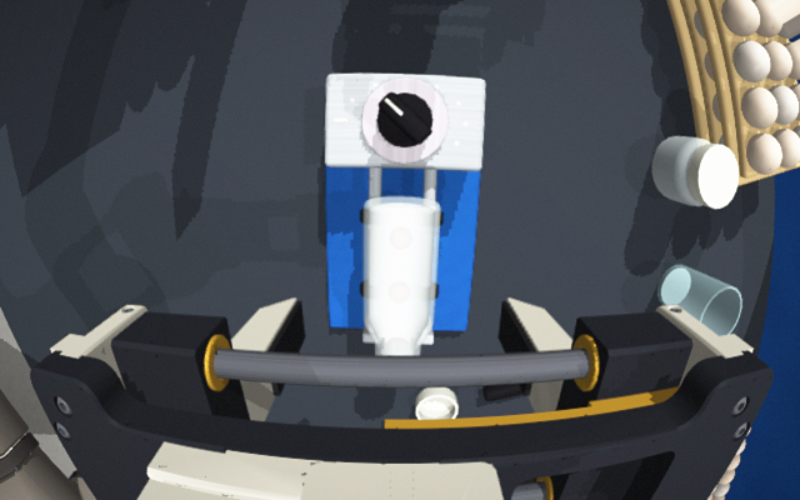

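Run:
```python
from h import *
s=np.load("s1.npy",allow_pickle=True).item()
f=lambda p,z:at("wrist",np.array(p)/1.25,z,s)
H=np.array([f(p,.065) for p in[(327,74),(485,79),(483,170),(326,167)]]);print(H[:,:2],H.mean(0))
print("yaws",np.degrees([np.arctan2(*(H[b]-H[a])[[1,0]]) for a,b in[(0,1),(3,2),(3,0),(2,1)]]))
b=f((403,212),.079);m=f((401,335),.079);print("bottom",b,m,np.degrees(np.arctan2(*(b-m)[[1,0]])))
print("bottom edge",f((402,200),.095),"disc",f((405,119),.07),"mark",f((388,101),.109),f((402,115),.109))
print("rim check two view", tri(ray("wrist",np.array((403,206))/1.25,s),ray("scene",(444,161))))
print("blue base",f((327,328),.01),f((467,331),.01))
```

```text
[[0.429  0.3577]
 [0.5412 0.3227]
 [0.522  0.2556]
 [0.4082 0.2897]] [0.4751 0.3064 0.065 ]
yaws [-17.328  -16.6511  72.967   74.059 ]
bottom [0.4554 0.2427 0.079 ] [0.4268 0.1459 0.079 ] 73.53736846385611
bottom edge [0.4578 0.254  0.095 ] disc [0.475  0.3074 0.07  ] mark [0.4671 0.3197 0.109 ] [0.4731 0.3086 0.109 ]
rim check two view [0.4579 0.249  0.0829]
blue base [0.3453 0.1358 0.01  ] [0.4821 0.0943 0.01  ]
```

The wrist view shows the jar lying with its bottom at (403,205) and shoulder at (400,335). The housing is centred at (405,122), and the knob mark points to upper left at (388,101). The measured heights agree with the text, so I descend and grip 25 mm behind jar_grip.

```bash
python3 -m jog '[[[1,0.003,0,0.04,0.02],[1,0.003,0,0.08,0.02],[1,0.003,0,0.115,0.02],[1,0.003,0,0.1365,0.02],[1,0.003,0,0.1365,0.02]]]' 20; python3 -m jog '[[[-1,0,0,0,0],[-1,0,0,0,0],[-1,0,0,0,0],[-1,0,0,0,0],[-1,0,0,0,0]]]' 20
```

```text
time: 1.2
tool_pos: [0.4481, 0.2113, 0.0642]
tool_rot: [-3.134, 0.005, 1.274]
contact_force: [-2.1, -0.5, 0.0]
opening: 0.0917
grip_force: 0.0
time: 1.62
tool_pos: [0.4511, 0.2136, 0.0697]
tool_rot: [3.14, -0.001, 1.274]
contact_force: [-10.3, 7.2, 5.9]
opening: 0.0628
grip_force: 6.1
```

```bash
python3 -m jog '[[[-1,0,0,0,0],[-1,0,0,0,0],[-1,0,0,0,0]]]' 20
```

```text
time: 1.87
tool_pos: [0.4472, 0.2146, 0.0691]
tool_rot: [-3.135, 0.0, 1.274]
contact_force: [-12.5, 7.1, 10.3]
opening: 0.0554
grip_force: 20.0
```

```bash
python3 -m jog '[[[-1,0,0,-0.015,0],[-1,0,0,-0.045,0],[-1,0,0,-0.08,0],[-1,0,0,-0.105,0],[-1,0,0,-0.12,0]]]' 40; python3 -m jog '[[[-1,-0.03,0.013,0,0],[-1,-0.066,0.029,0,-0.03],[-1,-0.1,0.044,0,-0.06],[-1,-0.135,0.06,0,-0.117],[-1,-0.17,0.075,0,-0.117]]]'
python3 - <<'E'
from h import *
s=robot.observe();print(s["tool_pos"],s["tool_rot"],s["contact_force"],s["torque"])
y=s["tool_rot"][2];d=np.array([.492,-.164])-s["tool_pos"][:2]
print(d@[np.cos(y),np.sin(y)],d@[np.sin(y),-np.cos(y)])
E
```

```text
time: 2.28
tool_pos: [0.4514, 0.2138, 0.1919]
tool_rot: [3.137, -0.003, 1.275]
contact_force: [0.3, 0.4, -2.6]
opening: 0.0551
grip_force: 40.0
time: 2.7
tool_pos: [0.4724, 0.0274, 0.1888]
tool_rot: [3.141, -0.0, 1.396]
contact_force: [0.3, -0.3, -4.6]
opening: 0.0551
grip_force: 40.0
[0.4724 0.0274 0.1888] [ 3.1409 -0.0001  1.3955] [ 0.2612 -0.305  -4.5923] [ 0.0839 -0.043  -0.028 ]
-0.18503474849556126 0.05265722318725622
```

```bash
python3 -m jog '[[[-1,-0.04,0.011,0,0],[-1,-0.08,0.023,0,0],[-1,-0.12,0.034,0,0],[-1,-0.155,0.045,0,0],[-1,-0.183,0.052,0,0]]]'
cat > snap.py <<'E'
import sys,cv2
from h import *
s=robot.observe();im=robot.read_camera("side")[:,:,::-1]
c=cv2.resize(im[120:270,260:410],(400,400));cv2.putText(c,sys.argv[1],(5,15),0,.5,(0,255,255),1)
cv2.imwrite(f"pics/t_{sys.argv[1]}.png",c);print(s["tool_pos"],s["contact_force"],s["torque"],s["opening"])
E
python3 -m jog '[[[-1,0,0,0,0],[-1,0,0,0,0]]]' 14; python3 snap.py f14
python3 -m jog '[[[-1,0,0,0,0],[-1,0,0,0,0],[-1,0,0,0,0]]]' 8; python3 snap.py f8
python3 - <<'E'
import cv2,numpy as np
cv2.imwrite("pics/m1.png",np.hstack([cv2.imread(f"pics/t_{n}.png") for n in("f14","f8")]))
E
```

```text
time: 3.12
tool_pos: [0.4912, -0.1634, 0.1887]
tool_rot: [3.141, 0.001, 1.39]
contact_force: [0.6, -1.4, -3.6]
opening: 0.0549
grip_force: 40.0
time: 3.28
tool_pos: [0.4909, -0.1617, 0.1883]
tool_rot: [-3.141, -0.0, 1.389]
contact_force: [-0.3, 0.6, -3.1]
opening: 0.0553
grip_force: 14.0
[ 0.4909 -0.1617  0.1883] [-0.2594  0.6069 -3.0778] [0.1426 0.0274 0.051 ] 0.05531773608007148
time: 3.58
tool_pos: [0.4912, -0.1591, 0.1885]
tool_rot: [-3.141, -0.001, 1.394]
contact_force: [1.2, 0.9, -3.5]
opening: 0.0552
grip_force: 8.0
[ 0.4912 -0.1591  0.1885] [ 1.1564  0.9355 -3.48  ] [ 0.2497 -0.0503  0.0094] 0.055197216870173725
```

View pics/m1.png

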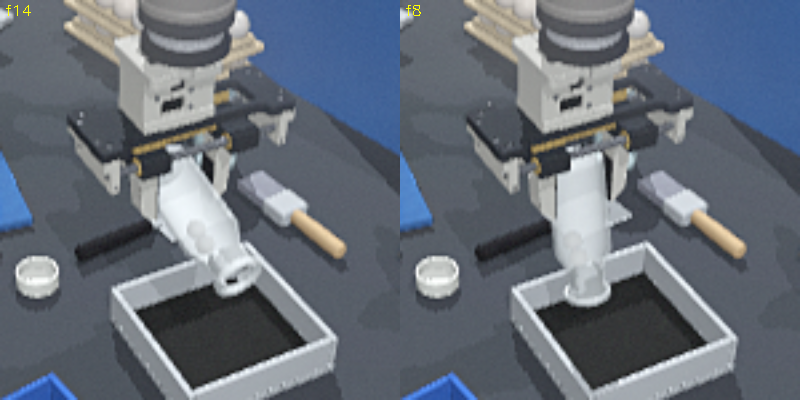

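Gravity tips the jar: about 50° at 14 N, and near vertical with the mouth down at 8 N. I let it settle, then grip hard and measure the rim.

```bash
python3 -m jog '[[[-1,0,0,0,0],[-1,0,0,0,0],[-1,0,0,0,0],[-1,0,0,0,0]]]' 7;python3 -m jog '[[[-1,0,0,0,0],[-1,0,0,0,0],[-1,0,0,0,0]]]' 45
python3 - <<'E'
from h import *
import cv2
s=robot.observe();print(s["tool_pos"],s["tool_rot"],s["torque"])
a=robot.read_camera("side")[:,:,::-1];b=robot.read_camera("scene")[:,:,::-1]
cv2.imwrite("pics/side2.png",a);cv2.imwrite("pics/scene2.png",b)
# crops 5x: side x290..370,y150..270 ; scene x225..305,y130..250
A=cv2.resize(a[150:270,285:365],None,fx=5,fy=5,interpolation=2);B=cv2.resize(b[130:250,225:305],None,fx=5,fy=5,interpolation=2)
o=np.hstack([A,B])
for k in range(0,120,10):
    cv2.putText(o,str(150+k),(0,k*5+4),0,.35,(0,255,255),1);cv2.putText(o,str(130+k),(402,k*5+4),0,.35,(0,255,255),1)
for k in range(0,80,10):
    cv2.putText(o,str(285+k),(k*5-8,10),0,.35,(0,255,0),1);cv2.putText(o,str(225+k),(400+k*5-8,10),0,.35,(0,255,0),1)
cv2.imwrite("pics/m2.png",o)
E
```

```text
time: 3.97
tool_pos: [0.4913, -0.1604, 0.1885]
tool_rot: [3.141, 0.0, 1.392]
contact_force: [0.7, -0.3, -3.1]
opening: 0.0553
grip_force: 7.0
time: 4.22
tool_pos: [0.4913, -0.1605, 0.1884]
tool_rot: [3.142, -0.0, 1.392]
contact_force: [-0.1, -0.1, -2.6]
opening: 0.0551
grip_force: 45.0
[ 0.4913 -0.1605  0.1884] [ 3.1416 -0.      1.3917] [ 0.0431 -0.0096 -0.0138]
```

View pics/m2.png

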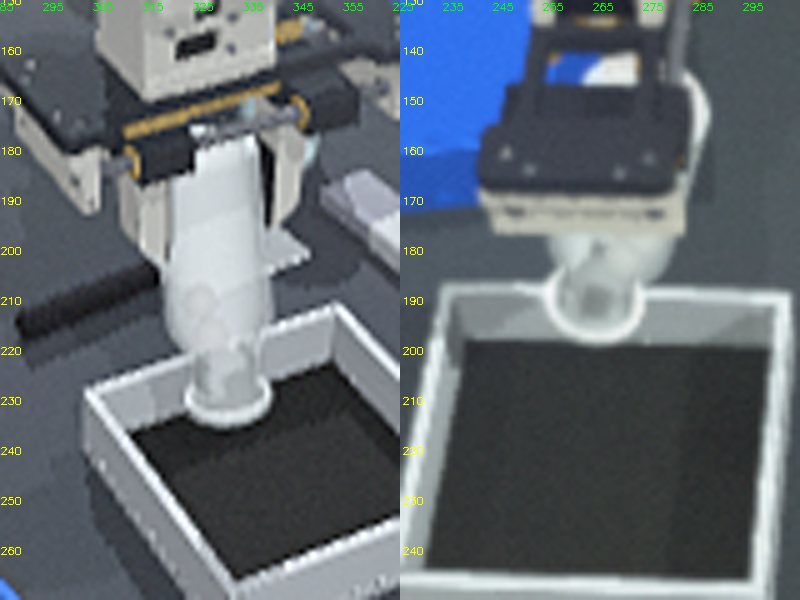

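Run:
```python
from h import *
r=tri(ray("side",(330.6,231)),ray("scene",(263.8,191)));print("rim",r,at("side",(330.6,231),r[2]),at("scene",(263.8,191),r[2]))
c=np.array([.528,-.191]);t=np.radians(-10.3);R=np.array([[np.cos(t),-np.sin(t)],[np.sin(t),np.cos(t)]])
print("rim in tray",R.T@(r[:2]-c),"tcp in tray",R.T@(np.array([.4913,-.1605])-c))
```

```text
rim [ 0.4877 -0.1855  0.0845] [ 0.488  -0.1868  0.0845] [ 0.4869 -0.1846  0.0845]
rim in tray [-0.0406 -0.0018] tcp in tray [-0.0416  0.0234]
```

```bash
python3 -m jog '[[[-1,0,0,0.035,0],[-1,-0.02,0,0.045,0],[-1,-0.045,0,0.045,0],[-1,-0.065,0,0.045,0],[-1,-0.08,0,0.045,0]]]' 15; python3 -m jog '[[[-1,-0.002,0,0,0],[-1,-0.002,0,0,0]]]' 15;  python3 -m jog '[[[-1,0,0,0,0],[-1,0.02,0,-0.01,0],[-1,0.05,0,-0.05,0],[-1,0.08,-0.01,-0.055,0],[-1,0.08,-0.02,-0.055,0]]]' 55;  python3 -m jog '[[[-1,0,0,0,0],[-1,0,0,0,0]]]' 55
python3 - <<'E'
from h import *
s=robot.observe();p=s["tool_pos"]
c=np.array([.528,-.191]);t=np.radians(-10.3);R=np.array([[np.cos(t),-np.sin(t)],[np.sin(t),np.cos(t)]])
print("tcp in tray",R.T@(p[:2]-c),p[2],np.degrees(s["tool_rot"][2]),s["torque"])
E
```

```text
time: 4.73
tool_pos: [0.4769, -0.2401, 0.1433]
tool_rot: [3.141, -0.001, 1.391]
contact_force: [0.9, 2.6, -1.2]
opening: 0.0554
grip_force: 15.0
time: 4.9
tool_pos: [0.4766, -0.2417, 0.1433]
tool_rot: [3.141, 0.0, 1.39]
contact_force: [0.1, -0.2, -3.8]
opening: 0.0554
grip_force: 15.0
time: 5.32
tool_pos: [0.4731, -0.1539, 0.2015]
tool_rot: [3.136, -0.001, 1.396]
contact_force: [0.3, -0.0, -3.8]
opening: 0.0551
grip_force: 55.0
time: 5.48
tool_pos: [0.4713, -0.158, 0.1987]
tool_rot: [3.141, 0.001, 1.394]
contact_force: [0.7, -0.7, -2.6]
opening: 0.055
grip_force: 55.0
tcp in tray [-0.0617  0.0223] 0.1986608964579985 79.84457529052511 [0.0142 0.0159 0.0123]
```

```bash
python3 -m jog '[[[-1,0,0,-0.03,0],[-1,0,0,-0.03,0],[-1,0,0,-0.005,0],[-1,0,0,0.03,0],[-1,0,0,0.058,0]]]' 55; python3 -m jog '[[[-1,0,0,0,0],[-1,0,0,-0.03,0],[-1,0,0,-0.058,0],[-1,0,0,-0.058,0],[-1,0,0,-0.058,0]]]' 55
python3 - <<'E'
from h import *
import cv2
s=robot.observe();p=s["tool_pos"]
print(p,s["torque"])
a=robot.read_camera("side")[:,:,::-1];b=robot.read_camera("scene")[:,:,::-1]
cv2.imwrite("pics/side3.png",a);cv2.imwrite("pics/scene3.png",b)
o=np.hstack([cv2.resize(a[150:290,285:395],None,fx=3.6,fy=3.6,interpolation=2),cv2.resize(b[130:270,210:320],None,fx=3.6,fy=3.6,interpolation=2)])
cv2.imwrite("pics/m3.png",o)
E
```

```text
time: 5.9
tool_pos: [0.4737, -0.1607, 0.1412]
tool_rot: [3.134, 0.003, 1.391]
contact_force: [-1.8, -0.4, 85.9]
opening: 0.0555
grip_force: 55.1
time: 6.32
tool_pos: [0.4722, -0.1598, 0.1989]
tool_rot: [3.138, 0.001, 1.391]
contact_force: [-0.4, 0.2, -3.4]
opening: 0.0554
grip_force: 54.4
[ 0.4722 -0.1598  0.1989] [ 0.0419  0.0717 -0.0165]
```

View pics/m3.png

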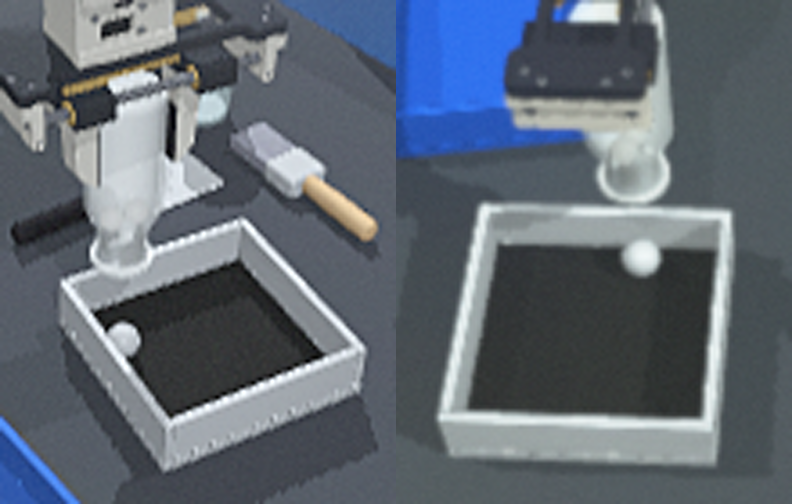

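The knock worked: the 26 mm ball lies in the tray at about (641,258) in the crop. I wait for the ceramic balls and count bright blobs on the mat numerically.

```bash
cat > blobs.py <<'E'
from h import *
import cv2
b=robot.read_camera("scene")
K=robot.camera_model("scene");R=Ro.from_euler("xyz",K["attitude"]).as_matrix()
c=np.array([.528,-.191,.012]);t=np.radians(-10.3);ex=np.array([np.cos(t),np.sin(t),0]);ey=np.array([-np.sin(t),np.cos(t),0])
q=[]
for i,j in((-1,-1),(-1,1),(1,1),(1,-1)):
    v=R.T@(c+.078*(i*ex+j*ey)-K["position"]);q.append((K["camera_matrix"]@(v/v[2]))[:2])
H=cv2.getPerspectiveTransform(np.float32(q),np.float32([(0,0),(312,0),(312,312),(0,312)])) # 2px/mm; u=+tray y, v=+tray x
w=cv2.warpPerspective(cv2.cvtColor(b,cv2.COLOR_RGB2GRAY),H,(312,312))
n,l,st,ce=cv2.connectedComponentsWithStats((w>110).astype(np.uint8))
for k in range(1,n):
    if st[k,4]>80: print("tray y,x mm",(ce[k]/2-78).round(),"w,h",st[k,2:4]/2,"area",st[k,4]/4)
cv2.imwrite("pics/warp.png",w)
E
python3 -m jog '[[[-1,0,0,0,0],[-1,0,0,0,0],[-1,0,0,0,0]]]'; python3 blobs.py; python3 -c "
from h import *
s=robot.observe();print(s['contact_force'],s['torque'])"
```

```text
time: 6.67
tool_pos: [0.4709, -0.1587, 0.1975]
tool_rot: [-3.14, -0.001, 1.392]
contact_force: [-0.8, 0.8, -1.9]
opening: 0.0554
grip_force: 54.4
tray y,x mm [11. 28.] w,h [156. 156.] area 4924.0
[ 0.4272  0.9431 -1.7871] [ 0.0512 -0.0175 -0.0481]
```

```bash
sed -i 's/(w>110)/(w>T)/; s/^n,l/T=90\nprint(np.median(w),[int((w[16:-16,16:-16]>x).sum()\/4) for x in (60,80,100,120,140)])\nn,l/' blobs.py; sed -i 's/^T=90/w=cv2.resize(w,(312,312));w[:36]=0;w[-12:]=0;w[:,:12]=0;w[:,-12:]=0;T=100/' blobs.py; python3 blobs.py;  python3 - <<'E'
import cv2,numpy as np
w=cv2.imread("pics/warp.png",0);print(cv2.resize(w,(26,26),interpolation=cv2.INTER_AREA))
E
```

```text
54.0 [2420, 2088, 1949, 1821, 1691]
tray y,x mm [ 24. -56.] w,h [24.5 10. ] area 172.25
tray y,x mm [-1. 64.] w,h [144.   15.5] area 2117.25
[[  0   0   0   0   0   0   0   0   0   0   0   0   0   0   0   0   0   0
    0   0   0   0   0   0   0   0]
 [  0   0   0   0   0   0   0   0   0   0   0   0   0   0   0   0   0   0
    0   0   0   0   0   0   0   0]
 [  0   0   0   0   0   0   0   0   0   0   0   0   0   0   0   0   0   0
    0   0   0   0   0   0   0   0]
 [  0  52  51  51  54  55  55  55  54  55  54  55  52  49  61 133 187 198
  134  49  45  47  48  48  55   0]
 [  0  52  52  52  54  56  54  55  54  55  56  55  55  53  53  66 104 109
   64  46  45  47  48  48  54   0]
 [  0  52  52  52  54  55  55  54  54  55  56  56  55  55  56  55  58  55
   51  47  46  48  48  48  55   0]
 [  0  52  52  51  53  55  55  54  55  55  56  56  55  56  56  55  55  55
   53  48  48  48  48  48  55   0]
 [  0  51  52  52  53  54  55  56  54  55  56  55  55  56  55  56  56  56
   54  48  48  48  47  48  58   0]
 [  0  52  52  52  54  54  55  55  55  56  56  55  54  56  57  56  56  56
   54  49  49
[... 1175 characters left out ...]
56  56  57
   53  49  50  50  50  48  59   0]
 [  0  53  53  53  55  55  55  55  55  55  56  58  56  56  56  56  56  57
   53  49  49  50  50  49  58   0]
 [  0  53  53  53  55  57  57  54  56  55  56  56  56  57  57  56  57  57
   55  51  50  50  51  49  58   0]
 [  0 115 117 115 108 110 106 100 100  96  97 104 109 111 113 104 103 102
   94  90  86  85  89  96 103   0]
 [  0 218 219 222 217 217 216 213 211 210 213 218 220 220 224 218 216 214
  212 209 206 206 210 215 216   0]
 [  0 173 174 178 178 176 173 172 171 171 174 177 178 180 184 184 182 178
  177 174 172 173 177 179 180   0]
 [  0   0   0   0   0   0   0   0   0   0   0   0   0   0   0   0   0   0
    0   0   0   0   0   0   0   0]]
```

```bash
python3 -m jog '[[[-1,0,0,-0.03,0],[-1,0,0,-0.03,0],[-1,0,0,-0.005,0],[-1,0,0,0.03,0],[-1,0,0,0.057,0]]]' 55; python3 -m jog '[[[-1,0,0,0,0],[-1,0,0,-0.03,0],[-1,0,0,-0.055,0],[-1,0,0,-0.055,0],[-1,0,0,-0.055,0]]]' 55; python3 -m jog '[[[-1,0,0,0,0],[-1,0,0,0,0],[-1,0,0,0,0],[-1,0,0,0,0]]]'
python3 - <<'E'
from h import *
import cv2
s=robot.observe();p=s["tool_pos"]
print(p,s["contact_force"],s["torque"])
a=robot.read_camera("side")[:,:,::-1];b=robot.read_camera("scene")[:,:,::-1]
cv2.imwrite("pics/side4.png",a);cv2.imwrite("pics/scene4.png",b)
o=np.hstack([cv2.resize(a[160:280,285:365],None,fx=5,fy=5,interpolation=2),cv2.resize(b[130:250,225:305],None,fx=5,fy=5,interpolation=2)])
cv2.imwrite("pics/m4.png",o)
E
python3 blobs.py
```

```text
time: 7.18
tool_pos: [0.4711, -0.1588, 0.14]
tool_rot: [3.14, 0.0, 1.392]
contact_force: [0.4, 0.2, -3.2]
opening: 0.0554
grip_force: 54.4
time: 7.6
tool_pos: [0.472, -0.1592, 0.1975]
tool_rot: [3.138, 0.001, 1.392]
contact_force: [-0.7, 0.2, -2.6]
opening: 0.055
grip_force: 54.8
time: 7.93
tool_pos: [0.4709, -0.1587, 0.1956]
tool_rot: [-3.14, -0.001, 1.392]
contact_force: [-0.2, -0.5, -2.2]
opening: 0.0551
grip_force: 54.8
[ 0.4709 -0.1587  0.1956] [-0.231  -0.5209 -2.2183] [-0.0128 -0.0011 -0.0021]
54.0 [2415, 2088, 1947, 1819, 1693]
tray y,x mm [ 24. -56.] w,h [24.5 10. ] area 171.75
tray y,x mm [-1. 64.] w,h [144.   15.5] area 2115.5
```

View pics/m4.png

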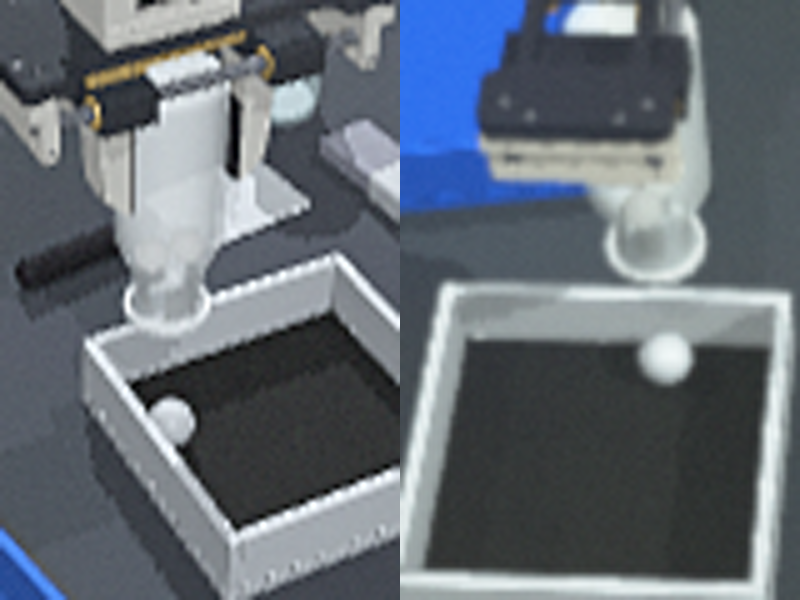

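The big ball is in the tray, but the two ceramic balls bridge side by side in the shoulder (side crop about (150,235) and (185,245)). I shake over the tray to break the arch, then count blobs.

```bash
python3 -m jog '[[[-1,0,0.03,0,0],[-1,0.03,0.05,0,0],[-1,-0.005,0.03,0,0],[-1,0.03,0.05,0,0],[-1,-0.005,0.03,0,0]]]' 55; python3 -m jog '[[[-1,0,0,-0.03,0],[-1,0.02,0,0.005,0],[-1,-0.01,0,-0.03,0],[-1,0.01,0.01,0.005,0],[-1,0,0,0,0]]]'; python3 -m jog '[[[-1,0,0,0,0],[-1,0,0,0,0],[-1,0,0,0,0]]]';python3 blobs.py
```

```text
time: 8.5
tool_pos: [0.5064, -0.1576, 0.1956]
tool_rot: [3.139, -0.006, 1.406]
contact_force: [0.2, 2.9, -1.8]
opening: 0.0553
grip_force: 54.8
time: 8.92
tool_pos: [0.4998, -0.1667, 0.1918]
tool_rot: [-3.136, -0.004, 1.392]
contact_force: [-1.1, 1.0, -2.7]
opening: 0.055
grip_force: 54.8
time: 9.17
tool_pos: [0.5005, -0.1694, 0.1972]
tool_rot: [3.14, 0.0, 1.391]
contact_force: [0.1, 0.7, -3.3]
opening: 0.0553
grip_force: 54.8
55.0 [3779, 3072, 2784, 2562, 2354]
tray y,x mm [ 24. -56.] w,h [24. 10.] area 172.5
tray y,x mm [ -5. -37.] w,h [21. 26.] area 419.75
tray y,x mm [ 15. -19.] w,h [21.  25.5] area 414.5
tray y,x mm [-1. 64.] w,h [144.   15.5] area 2117.5
```

```bash
python3 -m jog '[[[-1,-0.035,0.01,0,0],[-1,-0.07,0.02,0,0],[-1,-0.11,0.03,0,0],[-1,-0.141,0.04,0,0],[-1,-0.141,0.04,0,0]]]' 55; python3 -m jog '[[[-1,0,0,0.03,0],[-1,0,0,0.06,0],[-1,0,0,0.072,0],[-1,0,0,0.072,0]]]' 30; python3 blobs.py
python3 - <<'E'
from h import *
s=robot.observe();p=s["tool_pos"]
c=np.array([.528,-.191]);t=np.radians(-10.3);R=np.array([[np.cos(t),-np.sin(t)],[np.sin(t),np.cos(t)]])
print("tcp in tray",R.T@(p[:2]-c),p[2],s["tool_rot"],s["torque"])
E
```

```text
time: 9.63
tool_pos: [0.5145, -0.3213, 0.1966]
tool_rot: [3.139, 0.004, 1.387]
contact_force: [-1.1, -0.0, -2.4]
opening: 0.0551
grip_force: 54.8
time: 9.97
tool_pos: [0.5128, -0.3136, 0.1212]
tool_rot: [-3.136, -0.003, 1.392]
contact_force: [0.6, 0.6, -2.2]
opening: 0.0553
grip_force: 29.9
54.0 [3540, 2984, 2701, 2480, 2260]
tray y,x mm [ 24. -56.] w,h [24.5 10. ] area 172.0
tray y,x mm [ -9. -37.] w,h [20.5 25.5] area 405.0
tray y,x mm [ 16. -19.] w,h [20.5 25.5] area 397.5
tray y,x mm [-1. 65.] w,h [144.   15.5] area 2066.75
tcp in tray [ 0.0081 -0.1239] 0.12340636029276927 [-3.1394 -0.0014  1.3918] [ 0.0171  0.023  -0.0167]
```

All three balls are in the tray: three blobs remain with the jar moved clear. Next I lay the jar over against the outside of the −y wall.

```bash
python3 -m jog '[[[-1,0.021,0,0.006,0],[-1,0.044,0,0.004,0],[-1,0.066,0,0.008,0],[-1,0.087,0,0.018,0],[-1,0.104,0,0.032,0]]]' 18; python3 -m jog '[[[-1,0.013,0,0.019,0],[-1,0.021,0,0.038,0],[-1,0.022,0,0.041,0],[-1,0.022,0,0.041,0]]]' 18; python3 -m jog '[[[-1,0,0,0,0],[-1,0,0,-0.02,0],[-1,0,0,-0.05,0],[-1,0,0,-0.09,0],[-1,0,0,-0.09,0]]]' 35;  python3 - <<'E'
from h import *
import cv2
s=robot.observe();p=s["tool_pos"]
print(p,s["tool_rot"],s["contact_force"],s["torque"])
a=robot.read_camera("side")[:,:,::-1];b=robot.read_camera("scene")[:,:,::-1]
cv2.imwrite("pics/side5.png",a);cv2.imwrite("pics/scene5.png",b)
o=np.hstack([cv2.resize(a[150:300,290:390],None,fx=4,fy=4,interpolation=2),cv2.resize(b[130:280,210:310],None,fx=4,fy=4,interpolation=2)])
cv2.imwrite("pics/m5.png",o)
E
python3 blobs.py
```

```text
time: 10.43
tool_pos: [0.5351, -0.2127, 0.096]
tool_rot: [3.134, 0.003, 1.392]
contact_force: [-0.5, -3.6, -1.2]
opening: 0.0557
grip_force: 18.0
time: 10.77
tool_pos: [0.5373, -0.1906, 0.0523]
tool_rot: [3.141, 0.0, 1.393]
contact_force: [-0.3, 0.1, -2.3]
opening: 0.0553
grip_force: 18.0
time: 11.18
tool_pos: [0.5405, -0.1939, 0.1505]
tool_rot: [3.127, 0.005, 1.391]
contact_force: [2.2, -1.6, -1.9]
opening: 0.0551
grip_force: 35.0
[ 0.5405 -0.1939  0.1505] [3.1268 0.0046 1.3907] [ 2.1784 -1.6266 -1.8736] [-0.0055 -0.0999  0.0105]
56.0 [5547, 4563, 4157, 3814, 3469]
tray y,x mm [-27. -45.] w,h [107.5  35.5] area 2025.0
tray y,x mm [ 15. -19.] w,h [21. 25.] area 401.0
tray y,x mm [-1. 64.] w,h [144.   15.5] area 2115.5
```

View pics/m5.png

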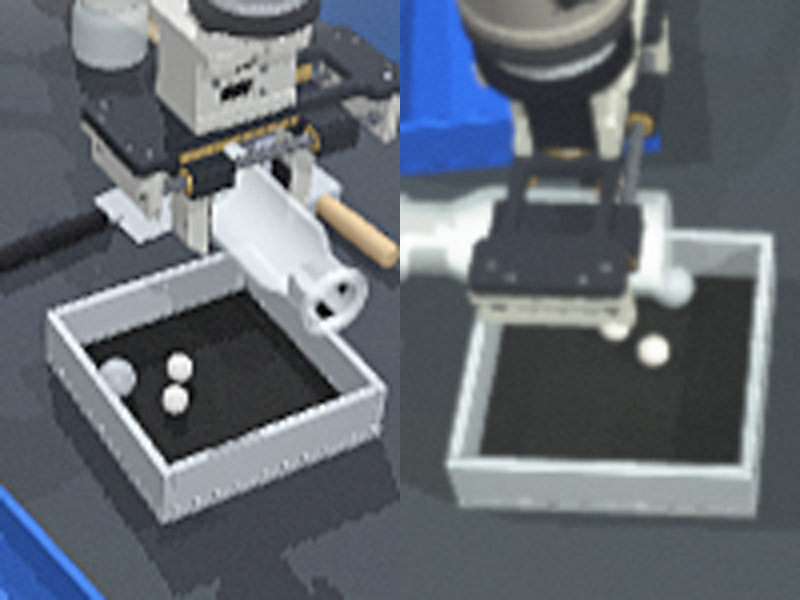

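The view shows the jar held level, mouth towards −y and empty, with the big ball and both ceramic balls in the tray. I compute how the jar sits in the grip from the rim pixel (side 374.5, 225).

Run:
```python
from h import *
import cv2
s=robot.observe();p=s["tool_pos"];y=s["tool_rot"][2];print(p,s["tool_rot"])
tx=np.array([np.cos(y),np.sin(y),0]);n=np.array([np.sin(y),-np.cos(y),0])
for px in[(374.5,225),(373,225.5),(376,224)]:
    o,d=ray("side",px);k=n@(p-o)/(n@d);q=o+k*d;print("rim",q,"along",tx@(q-p),"dz to grasp",q[2]-p[2]-.011)
d=np.array([.448,.217])-p[:2];print("to mill",d@tx[:2],d@n[:2])
```

```text
[ 0.5366 -0.1918  0.1425] [3.1395 0.0007 1.3909]
rim [ 0.516  -0.3054  0.1744] along -0.11545875053309267 dz to grasp 0.020848936351055457
rim [ 0.5169 -0.3005  0.1689] along -0.1104826772314648 dz to grasp 0.015332099759897588
rim [ 0.5151 -0.3099  0.1811] along -0.12009762171434393 dz to grasp 0.027599627980461238
to mill 0.3863069248405732 -0.16035120608883513
```

```bash
python3 -m jog '[[[-1,0,0,0,0],[-1,0,0,0,0],[-1,0,0,0,0]]]' 35
python3 - <<'E'
from h import *
import cv2
s=robot.observe();p=s["tool_pos"];y=s["tool_rot"][2];print(p,s["tool_rot"])
b=robot.read_camera("scene");a=robot.read_camera("side")
cv2.imwrite("pics/scene6.png",b[:,:,::-1]);cv2.imwrite("pics/side6.png",a[:,:,::-1])
def proj(n,P):
    m=robot.camera_model(n);v=Ro.from_euler("xyz",m["attitude"]).as_matrix().T@(P-m["position"]);return (m["camera_matrix"]@(v/v[2]))[:2]
tx=np.array([np.cos(y),np.sin(y),0]);g=p+[0,0,.011]
for L in(.1,.105,.11,.115,.12):
  for dz in(0,.012): print(L,dz,"scene",proj("scene",g-L*tx+[0,0,dz]),"side",proj("side",g-L*tx+[0,0,dz]))
c=proj("scene",g-.11*tx+[0,0,.006]);x,yy=int(c[0]),int(c[1])
print(x,yy);gray=cv2.cvtColor(b,cv2.COLOR_RGB2GRAY);print(gray[yy-16:yy+16:1,x-12:x+12])
E
```

```text
time: 11.58
tool_pos: [0.5359, -0.1909, 0.1402]
tool_rot: [-3.139, -0.001, 1.392]
contact_force: [-0.6, 0.4, -2.1]
opening: 0.055
grip_force: 35.0
[ 0.5359 -0.1909  0.1402] [-3.1394 -0.0007  1.3915]
0.1 0 scene [212.1652 189.3856] side [369.207  228.3264]
0.1 0.012 scene [211.0465 185.9234] side [369.727  224.5423]
0.105 0 scene [209.8343 189.3282] side [370.4087 229.598 ]
0.105 0.012 scene [208.6934 185.866 ] side [370.9413 225.8103]
0.11 0 scene [207.5042 189.2709] side [371.6198 230.8796]
0.11 0.012 scene [206.3411 185.8087] side [372.165  227.0882]
0.115 0 scene [205.1748 189.2135] side [372.8403 232.1711]
0.115 0.012 scene [203.9895 185.7514] side [373.3984 228.3762]
0.12 0 scene [202.8461 189.1562] side [374.0703 233.4726]
0.12 0.012 scene [201.6387 185.694 ] side [374.6415 229.6743]
206 187
[[ 78  87  89  89  87  88  89  86  88  82  77  77  73  73  75  79  85  86
   87  91  88  90  88  85]
 [ 82  88  88  91  89  91  90  88  89  87  89  84  78  79  80  80  84  88
   87  87  85  85  85  86]
 [ 88  89  88  91  89  89  89  91  89  88  90  88  88  89  84  85  85  86
   85  83  82  
[... 2241 characters left out ...]
73  76  75  76  76  73  75  75  73  73  74  83 125 199 224 222 219
  233 224 176 167 166 166]
 [ 79  73  73  71  76  75  75  74  74  76  78  76  80 109 173 204 206 201
  209 198 164 151 149 151]
 [ 76  75  74  75  76  75  77  77  77  73  76  74  76  91 134 174 182 184
  186 176 141 127 127 128]
 [ 75  77  76  77  76  75  77  75  76  76  75  74  78  81 110 144 159 164
  164 144 104  93  95  95]
 [ 74  77  75  77  76  76  76  74  77  76  77  77  76  77  85 106 125 136
  135 105  80  76  77  79]
 [ 77  75  74  75  75  76  74  77  75  76  76  74  73  76  76  80  87  87
   84  78  77  74  74  75]
 [ 77  74  77  76  77  75  78  75  75  76  75  76  75  74  78  75  76  74
   74  76  77  76  76  78]]
```

```bash
python3 -m jog '[[[-1,0.02,-0.008,-0.03,0],[-1,0.055,-0.023,-0.05,0],[-1,0.09,-0.038,-0.05,0.03],[-1,0.125,-0.053,-0.05,0.06],[-1,0.16,-0.068,-0.05,0.1155]]]' 35;python3 -m jog '[[[-1,0.038,-0.006,0,0],[-1,0.076,-0.013,0,0],[-1,0.11,-0.019,0,0],[-1,0.14,-0.023,0,0],[-1,0.16,-0.027,0,0]]]'; python3 -m jog '[[[-1,0,0,0,0],[-1,0,0,0,0]]]'
python3 - <<'E'
from h import *
s=robot.observe();p=s["tool_pos"];y=s["tool_rot"][2];print(p,s["tool_rot"])
d=np.array([.448,.215])-p[:2];print(d@[np.cos(y),np.sin(y)],d@[np.sin(y),-np.cos(y)])
E
```

```text
time: 12.1
tool_pos: [0.4975, -0.02, 0.1915]
tool_rot: [3.141, -0.0, 1.274]
contact_force: [1.2, -0.6, -2.3]
opening: 0.0551
grip_force: 35.0
time: 12.52
tool_pos: [0.5187, 0.1424, 0.1911]
tool_rot: [-3.141, -0.001, 1.278]
contact_force: [-0.2, -0.0, -2.2]
opening: 0.0548
grip_force: 35.0
time: 12.68
tool_pos: [0.5185, 0.1404, 0.1909]
tool_rot: [-3.141, 0.001, 1.279]
contact_force: [0.4, -0.8, -2.0]
opening: 0.0549
grip_force: 35.0
[0.5185 0.1404 0.1909] [-3.1409  0.0006  1.2789]
0.051139894961036506 -0.08892861047509135
```

```bash
python3 -m jog '[[[-1,0.02,-0.035,0,0],[-1,0.038,-0.065,0,0],[-1,0.051,-0.089,0,0.003],[-1,0.051,-0.089,0.035,0.003],[-1,0.051,-0.089,0.07,0.003]]]' 35;python3 -m jog '[[[-1,0,0,0.03,0],[-1,0,0,0.03,0],[-1,0,0,0.03,0]]]'
python3 - <<'E'
from h import *
s=robot.observe();p=s["tool_pos"];y=s["tool_rot"][2];print(p,s["tool_rot"])
d=np.array([.4475,.215])-p[:2];print(d@[np.cos(y),np.sin(y)],d@[np.sin(y),-np.cos(y)])
E
```

```text
time: 13.1
tool_pos: [0.4491, 0.2146, 0.1226]
tool_rot: [3.136, -0.003, 1.275]
contact_force: [0.4, -0.3, -2.4]
opening: 0.0548
grip_force: 35.0
time: 13.35
tool_pos: [0.4478, 0.2129, 0.0908]
tool_rot: [-3.139, 0.002, 1.272]
contact_force: [0.6, -0.2, -1.5]
opening: 0.0556
grip_force: 35.0
[0.4478 0.2129 0.0908] [-3.1388  0.0022  1.2721]
0.0018763821984935493 -0.0009034100325169443
```

Lower onto the tyres with a softer grip, watching the force.

```bash
python3 -m jog '[[[-1,0.002,-0.001,0.01,0],[-1,0.002,-0.001,0.018,0],[-1,0.002,-0.001,0.018,0]]]' 18;python3 -m jog '[[[-1,0,0,0.002,0],[-1,0,0,0.004,0],[-1,0,0,0.004,0]]]' 10
```

```text
time: 13.6
tool_pos: [0.4481, 0.2161, 0.0732]
tool_rot: [3.142, 0.0, 1.273]
contact_force: [-1.3, 0.7, -1.9]
opening: 0.0552
grip_force: 18.0
time: 13.85
tool_pos: [0.4481, 0.2163, 0.0696]
tool_rot: [3.141, -0.0, 1.273]
contact_force: [-0.6, 0.4, -1.8]
opening: 0.0555
grip_force: 10.0
```

```bash
python3 -m jog '[[[-1,0,0,0.002,0],[-1,0,0,0.003,0],[-1,0,0,0.003,0]]]' 8;python3 -m jog '[[[-1,0,0,0.001,0],[-1,0,0,0.002,0],[-1,0,0,0.002,0]]]' 5
```

```text
time: 14.1
tool_pos: [0.4481, 0.2167, 0.0671]
tool_rot: [3.141, -0.001, 1.273]
contact_force: [-1.8, 1.3, 3.8]
opening: 0.0554
grip_force: 8.0
time: 14.35
tool_pos: [0.4478, 0.2167, 0.0652]
tool_rot: [3.142, -0.001, 1.274]
contact_force: [-2.6, 1.3, 5.7]
opening: 0.0556
grip_force: 5.0
```

```bash
python3 -m jog '[[[0,0,0,0,0],[1,0,0,0,0],[1,0,0,0,0],[1,0,0,0,0],[1,0,0,0,0]]]'; python3 -m jog '[[[1,0,0,-0.02,0],[1,0,0,-0.05,0],[1,0,0,-0.09,0],[1,0,0,-0.13,0],[1,0,0,-0.135,0]]]';python3 -m jog '[[[1,0,0,0,0],[1,0,0,0,0]]]'
python3 - <<'E'
from h import *
import cv2
b=cv2.cvtColor(robot.read_camera("scene"),cv2.COLOR_RGB2GRAY).astype(int);o=cv2.imread("pics/scene0.png",0).astype(int)
s=robot.observe();w=robot.read_camera("wrist");cv2.imwrite("pics/w2.png",w[:,:,::-1]);print(s["tool_pos"],s["tool_rot"]);np.save("s2.npy",s,allow_pickle=True)
for r in range(148,172,4): print(r,o[r,376:392],b[r,376:392])
o1=cv2.imread("pics/scene0.png",0)[140:205,372:400].astype(np.float32);n1=b[140:205,372:400].astype(np.float32)
print(cv2.phaseCorrelate(o1[:,:],n1,cv2.createHanningWindow((28,65),cv2.CV_32F)))
side=cv2.cvtColor(robot.read_camera("side"),cv2.COLOR_RGB2GRAY).astype(np.float32);so=cv2.imread("pics/side0.png",0).astype(np.float32)
T=so[178:198,236:262].astype(np.uint8)
res=cv2.matchTemplate(side[165:212,220:280].astype(np.uint8),T,cv2.TM_CCOEFF_NORMED);_,m,_,l=cv2.minMaxLoc(res);print("side rim shift",l[0]+220-236,l[1]+165-178,m)
E
```

```text
time: 14.77
tool_pos: [0.4482, 0.2163, 0.0644]
tool_rot: [3.141, -0.0, 1.273]
contact_force: [0.6, -0.7, 0.7]
opening: 0.0777
grip_force: 0.0
time: 15.18
tool_pos: [0.4511, 0.2173, 0.2061]
tool_rot: [3.132, -0.007, 1.273]
contact_force: [0.8, 0.6, -0.0]
opening: 0.0919
grip_force: 0.0
time: 15.35
tool_pos: [0.4478, 0.2162, 0.199]
tool_rot: [3.142, 0.0, 1.273]
contact_force: [0.6, -0.5, -0.6]
opening: 0.0919
grip_force: 0.0
[0.4473 0.216  0.1981] [-3.1398  0.0013  1.2732]
148 [ 66  65  66  73  84  86  99 152 216 213 171 156 150 145 139 128] [ 85  83  87  86  86  85  85  87  85  95 144 209 209 169 143 127]
152 [ 54  61  83 111  90  91 149 234 246 241 225 224 224 223 222 222] [ 87  82  84  83  85  85  87  84  94 148 232 246 240 225 223 223]
156 [200 195 163 105  73  96 196 252 252 245 237 237 239 240 241 240] [ 87  83  76  71  69  68  71  75 116 207 253 254 253 252 252 251]
160 [202 161  87  69  71 135 226 244 231 186 178 175 179 175 176 180] [ 70  71  68  72  70  67  71  78 149 236 247 233 186 180 181 180]
164 [ 70  71  71  69  69  88 115 125 102  98 120 129 129 123 104 101] [ 69  70  70  70  69  65  64  81 103 136 153 147 131 126  99  98]
168 [ 70  70  73  68  67  65  71  82  85 108 152 155 157 141  82  68] [ 67  70  71  70  70  68  70  81  87 124 185 178 160 143  84  69]
((0.25970570796246406, 0.5120008481381717), 0.49415903091430663)
side rim shift 0 -1 0.8685804605484009
```

The scene rim edge sits about 3 px (7 mm) too far towards the housing compared with the first picture, so I regrip and shift it back.

```bash
python3 -m jog '[[[1,0,0,0.035,0],[1,0,0,0.075,0],[1,0,0,0.11,0],[1,0,0,0.131,0],[1,0,0,0.131,0]]]'; python3 -m jog '[[[-1,0,0,0,0],[-1,0,0,0,0],[-1,0,0,0,0],[-1,0,0,0,0],[-1,0,0,0,0]]]' 30;python3 -m jog '[[[-1,0,0,0,0],[-1,0,0,0,0],[-1,0,0,-0.005,0],[-1,0,0,-0.005,0]]]' 30; python3 -m jog '[[[-1,-0.004,0,0,0],[-1,-0.0075,0,0,0],[-1,-0.0075,0,0.003,0],[-1,-0.0075,0,0.006,0],[-1,-0.0075,0,0.006,0]]]' 30
```

```text
time: 15.92
tool_pos: [0.4442, 0.215, 0.0631]
tool_rot: [-3.132, 0.006, 1.273]
contact_force: [-1.2, 0.4, -0.5]
opening: 0.0916
grip_force: 0.0
time: 16.33
tool_pos: [0.4487, 0.2165, 0.0696]
tool_rot: [3.139, -0.001, 1.273]
contact_force: [-1.3, 0.9, 0.7]
opening: 0.063
grip_force: 0.0
time: 16.67
tool_pos: [0.4484, 0.2164, 0.0742]
tool_rot: [3.14, -0.001, 1.273]
contact_force: [0.7, 0.7, -2.5]
opening: 0.0552
grip_force: 30.0
time: 17.08
tool_pos: [0.4455, 0.2089, 0.0685]
tool_rot: [-3.142, 0.0, 1.273]
contact_force: [-6.1, -1.8, 16.0]
opening: 0.0549
grip_force: 30.0
```

```bash
python3 -m jog '[[[-1,0,0,0.001,0],[-1,0,0,0.001,0]]]' 6; python3 -m jog '[[[0,0,0,0,0],[1,0,0,0,0],[1,0,0,0,0],[1,0,0,0,0],[1,0,0,0,0]]]'; python3 -m jog '[[[1,0,0,-0.02,0],[1,0,0,-0.05,0],[1,0,0,-0.09,0],[1,0,0,-0.13,0],[1,0,0,-0.135,0]]]';python3 -m jog '[[[1,0,0,0,0],[1,0,0,0,0]]]'
cat > cmp.py <<'E'
from h import *
import cv2
b=cv2.cvtColor(robot.read_camera("scene"),cv2.COLOR_RGB2GRAY).astype(int);o=cv2.imread("pics/scene0.png",0).astype(int)
s=robot.observe();w=robot.read_camera("wrist");cv2.imwrite("pics/w3.png",w[:,:,::-1]);print(s["tool_pos"],s["tool_rot"]);np.save("s3.npy",s,allow_pickle=True)
for r in range(148,172,4): print(r,o[r,376:392],b[r,376:392])
E
python3 cmp.py
```

```text
time: 17.25
tool_pos: [0.4454, 0.2092, 0.0669]
tool_rot: [-3.141, -0.0, 1.273]
contact_force: [-3.6, 0.5, 8.7]
opening: 0.0558
grip_force: 6.0
time: 17.67
tool_pos: [0.4459, 0.2091, 0.0662]
tool_rot: [3.142, 0.0, 1.273]
contact_force: [-0.4, 0.3, -0.3]
opening: 0.0777
grip_force: 0.0
time: 18.08
tool_pos: [0.4489, 0.2101, 0.208]
tool_rot: [3.132, -0.006, 1.273]
contact_force: [1.0, 0.5, 0.1]
opening: 0.0922
grip_force: 0.0
time: 18.25
tool_pos: [0.4456, 0.209, 0.201]
tool_rot: [-3.142, 0.0, 1.273]
contact_force: [-0.8, -0.4, -0.8]
opening: 0.0918
grip_force: 0.0
[0.445  0.2089 0.2001] [-3.1397  0.0013  1.2733]
148 [ 66  65  66  73  84  86  99 152 216 213 171 156 150 145 139 128] [ 84  87  87  86  85  90 121 187 220 207 160 146 144 148 138 126]
152 [ 54  61  83 111  90  91 149 234 246 241 225 224 224 223 222 222] [ 85  83  85  84  87 103 176 247 247 233 225 223 222 224 223 222]
156 [200 195 163 105  73  96 196 252 252 245 237 237 239 240 241 240] [ 88  86  78  71  79 148 242 254 253 252 251 252 253 252 252 251]
160 [202 161  87  69  71 135 226 244 231 186 178 175 179 175 176 180] [ 72  70  69  67  86 170 245 243 197 173 173 173 172 175 178 180]
164 [ 70  71  71  69  69  88 115 125 102  98 120 129 129 123 104 101] [ 70  71  71  66  76  99 115 114  89  96 120 127 128 124 102 104]
168 [ 70  70  73  68  67  65  71  82  85 108 152 155 157 141  82  68] [ 70  72  71  66  64  66  69  78  84 110 152 154 158 141  82  66]
```

The jar is back within about 1 mm. For the knob, I get centre and bar angle from the fresh wrist image by rectifying it to z = 0.109.

Run:
```python
from h import *
import cv2
s=np.load("s3.npy",allow_pickle=True).item();print(robot.observe()["qpos"])
im=cv2.cvtColor(cv2.imread("pics/w3.png"),cv2.COLOR_BGR2GRAY)
m=robot.camera_model("wrist");K=m["camera_matrix"];R=Ro.from_euler("xyz",s["tool_rot"]).as_matrix();Rc=R@m["mount"][:3,:3];o=s["tool_pos"]+R@m["mount"][:3,3]
t=np.radians(-16.7);ex=np.array([np.cos(t),np.sin(t),0]);ey=np.array([-np.sin(t),np.cos(t),0])
c=np.array([.4763,.305,0])
g=np.arange(-40,40.1,.5)/1000
def rect(z):
    X,Y=np.meshgrid(g,-g);P=c+[0,0,z]+X[...,None]*ex+Y[...,None]*ey
    v=(P-o)@Rc;rr=np.hypot(v[...,0],v[...,1]);k=np.arctan2(rr,v[...,2])/rr*K[0,0]
    return cv2.remap(im,(v[...,0]*k+K[0,2]).astype(np.float32),(v[...,1]*k+K[1,2]).astype(np.float32),1)
print("cam",o)
for z in(.077,.109):
    r=rect(z);b=(r<80).astype(np.uint8);n,l,st,ce=cv2.connectedComponentsWithStats(b)
    for k in range(1,n):
        if st[k,4]>200 and abs(ce[k]-80).max()<50:
            ys,xs=np.where(l==k);print(z,"black c",(ce[k]/2-40)*[1,-1],"rect",cv2.minAreaRect(np.column_stack([xs,ys]).astype(np.float32)),"area",st[k,4]/4)
print(cv2.resize(rect(.109),(54,54),interpolation=cv2.INTER_AREA)[8:46,6:48]//10)
```

```text
[ 0.2828  0.3156  1.6663 -0.0001  1.1629  0.5805]
cam [0.4688 0.2894 0.3509]
0.077 black c [-2.4774  1.0787] rect ((74.97628784179688, 77.02165222167969), (75.96701049804688, 78.2374038696289), 2.6025619506835938) area 1139.5
0.109 black c [-2.5358 -1.0199] rect ((74.64713287353516, 81.05735778808594), (67.11615753173828, 68.36459350585938), 2.862405300140381) area 886.0
[[23 23 23 ... 21 21 21]
 [23 23 23 ... 24 24 24]
 [22 22 22 ... 24 24 24]
 ...
 [24 24 24 ... 24 24 24]
 [24 24 24 ... 24 24 24]
 [24 24 24 ... 24 24 24]]
```

```bash
cat > knob.py <<'E'
from h import *
import cv2,sys
def run(f,sf,z=.109):
    s=np.load(sf,allow_pickle=True).item()
    im=cv2.cvtColor(cv2.imread(f),cv2.COLOR_BGR2GRAY)
    m=robot.camera_model("wrist");K=m["camera_matrix"];R=Ro.from_euler("xyz",s["tool_rot"]).as_matrix();Rc=R@m["mount"][:3,:3];o=s["tool_pos"]+R@m["mount"][:3,3]
    t=np.radians(-16.7);ex=np.array([np.cos(t),np.sin(t),0]);ey=np.array([-np.sin(t),np.cos(t),0])
    c=np.array([.4763,.305,z]);g=np.arange(-26,26.1,1)/1000
    X,Y=np.meshgrid(g,-g);P=c+X[...,None]*ex+Y[...,None]*ey
    v=(P-o)@Rc;rr=np.hypot(v[...,0],v[...,1]);k=np.arctan2(rr,v[...,2])/rr*K[0,0]
    return cv2.remap(im,(v[...,0]*k+K[0,2]).astype(np.float32),(v[...,1]*k+K[1,2]).astype(np.float32),1)
r=run(sys.argv[1],sys.argv[2])
for row in r[::2]: print("".join("%4d"%v for v in row[::2]))
E
python3 knob.py pics/w3.png s3.npy
```

```text
233 239 244 243 243 244 238 234 235 233 238 239 242 239 236 235 236 236 239 243 244 244 244 244 245 244 243
 228 235 241 241 238 232 227 232 235 239 238 240 240 237 236 236 241 233 227 232 240 240 241 240 241 241 235
 232 240 250 245 236 243 239 235 234 238 237 240 241 237 235 233 237 239 241 237 234 243 246 244 245 245 245
 235 244 251 228 246 244 236 234 234 238 238 239 241 235 234 233 238 238 238 238 245 247 249 244 245 244 244
 229 241 234 245 248 243 239 228 224 240 238 241 243 238 235 233 237 238 239 237 238 242 233 245 245 245 246
 242 230 245 247 248 246 151  27  30 193 136  66  64 105 163 220 240 238 239 239 237 241 242 238 240 241 241
 233 245 247 247 251 154  87  32  35  29  28  33  34  36  33  35 130 237 239 238 237 241 249 240 240 243 243
 229 242 242 244 170  70 255 185  36  37  32  32  33  37  35  34  32  53 204 239 236 240 250 245 234 243 243
 239 240 241 227  27  27 132 255 195  39  37  31  30  35  33  34  34  33  50 231 239 245 249 246 242 237 243
 242 240 241 232  26  22  24  99 254 199  34  34  31  27  33  33  34  34  31  89 237 246 249 246 245 238 245
 242 240 24
[... 1141 characters left out ...]
17  23  32 185 247 246 246 248 244 235 241 240
 179 244 216 214 219 212 209 160  60  20  20  23  24  21  23  25 131 204 226 247 246 246 248 227 242 243 243
 190 190 213 215 219 214 209 202 202 171 132  92  84 112 178 192 216 213 225 247 246 246 243 198 241 243 243
 205 187 175 212 219 214 211 207 208 219 215 214 218 207 208 212 215 222 246 246 246 240 203 237 242 242 242
 217 199 193 168 219 214 210 207 209 218 212 215 216 208 207 213 215 224 248 247 237 196 206 240 240 240 240
 245 219 205 198 192 203 211 207 208 219 213 214 217 207 208 213 216 222 246 221 204 229 244 244 245 244 243
 217 204 203 204 204 185 177 196 209 220 212 214 216 207 208 213 210 189 200 201 213 242 241 241 242 241 242
```

```bash
python3 -m jog '[[[1,0.025,0,0,-0.12],[1,0.05,0,0,-0.24],[1,0.075,0,0,-0.36],[1,0.1,0,0,-0.48],[1,0.1015,0,0,-0.6]]]'; python3 -m jog '[[[0.2,0,0,0,-0.12],[0.2,0,0,0.02,-0.19],[0.2,0,0,0.04,-0.19],[0.2,0,0,0.06,-0.19],[0.2,0,0,0.06,-0.19]]]'
python3 - <<'E'
from h import *
s=robot.observe();p=s["tool_pos"];y=s["tool_rot"][2];print(p,s["tool_rot"],s["opening"])
d=np.array([.4745,.306])-p[:2];print(d@[np.cos(y),np.sin(y)],d@[np.sin(y),-np.cos(y)],p[2]-.092)
E
```

```text
time: 18.77
tool_pos: [0.4757, 0.3092, 0.199]
tool_rot: [-3.139, -0.001, 1.881]
contact_force: [-1.6, -0.7, -0.0]
opening: 0.0921
grip_force: 0.0
time: 19.18
tool_pos: [0.4726, 0.3048, 0.1357]
tool_rot: [-3.131, -0.001, 2.063]
contact_force: [-0.7, -0.4, -0.3]
opening: 0.0629
grip_force: 0.0
[0.4726 0.3048 0.1357] [-3.1309 -0.0005  2.0632] 0.06288155036825845
0.0001789974195052725 0.002256225861671788 0.04373191542561075
```

```bash
python3 -m jog '[[[0.2,0,0.002,0.025,0],[0.2,0,0.002,0.047,0],[0.2,0,0.002,0.047,0]]]'; python3 -m jog '[[[-1,0,0,0,0],[-1,0,0,0,0],[-1,0,0,0,0],[-1,0,0,0,0],[-1,0,0,0,0]]]' 20;python3 -m jog '[[[-1,0,0,0,0],[-1,0,0,0,0],[-1,0,0,0,0],[-1,0,0,0,0]]]' 20
```

```text
time: 19.43
tool_pos: [0.4749, 0.3059, 0.0903]
tool_rot: [-3.133, -0.0, 2.063]
contact_force: [-0.8, -0.1, -0.1]
opening: 0.055
grip_force: 0.0
time: 19.85
tool_pos: [0.4778, 0.3074, 0.0955]
tool_rot: [3.14, 0.0, 2.063]
contact_force: [-0.3, 0.1, -0.3]
opening: 0.0265
grip_force: 0.0
time: 20.18
tool_pos: [0.4741, 0.3056, 0.0948]
tool_rot: [-3.134, -0.0, 2.064]
contact_force: [-11.2, -7.1, 11.1]
opening: 0.0137
grip_force: 20.0
```

```bash
python3 -m jog '[[[-1,0,-0.001,0,-0.11],[-1,0,-0.001,0,-0.23],[-1,0,-0.001,0,-0.35],[-1,0,-0.001,0,-0.46],[-1,0,-0.001,0,-0.58]]]' 20; python3 -c "
from h import *
s=robot.observe();print(s['contact_force'],s['torque'])"; python3 -m jog '[[[-1,0,0,0,-0.09],[-1,0,0,0,-0.17],[-1,0,0,0,-0.19],[-1,0,0,0,-0.19],[-1,0,0,0,-0.19]]]' 20; python3 -c "
from h import *
s=robot.observe();print(s['tool_rot'],s['contact_force'],s['torque'])"
```

```text
time: 20.6
tool_pos: [0.4734, 0.3049, 0.0948]
tool_rot: [-3.135, -0.004, 2.649]
contact_force: [-11.5, -7.7, 10.7]
opening: 0.0136
grip_force: 20.0
[-11.5221  -7.6997  10.7177] [-1.3887  1.8217 -0.0862]
time: 21.02
tool_pos: [0.4733, 0.3046, 0.0948]
tool_rot: [-3.135, -0.005, 2.834]
contact_force: [-11.2, -9.4, 11.8]
opening: 0.0137
grip_force: 20.0
[-3.1352 -0.0051  2.8339] [-11.1653  -9.4153  11.8416] [-1.4351  1.8023  0.0007]
```

```bash
for i in 1; do python3 -m jog '[[[-1,0,0,0,-0.02],[-1,0,0,0,-0.03],[-1,0,0,0,-0.03]]]' 20; python3 -c "
from h import *
s=robot.observe();print(s['tool_rot'],s['torque'])"; python3 -m jog '[[[-1,0,0,0,-0.02],[-1,0,0,0,-0.03],[-1,0,0,0,-0.03]]]' 20; python3 -c "
from h import *
s=robot.observe();print(s['tool_rot'],s['torque'])";python3 -m jog '[[[-1,0,0,0,-0.02],[-1,0,0,0,-0.03],[-1,0,0,0,-0.03]]]' 20; python3 -c "
from h import *
s=robot.observe();print(s['tool_rot'],s['torque'])"; done
```

```text
time: 21.27
tool_pos: [0.4733, 0.3046, 0.0948]
tool_rot: [-3.136, -0.005, 2.863]
contact_force: [-11.6, -9.8, 11.5]
opening: 0.014
grip_force: 20.3
[-3.1356 -0.0055  2.8633] [-1.469   1.8193 -0.4666]
time: 21.52
tool_pos: [0.4732, 0.3046, 0.0948]
tool_rot: [-3.136, -0.006, 2.893]
contact_force: [-10.7, -9.2, 11.0]
opening: 0.0142
grip_force: 20.9
[-3.1358 -0.0059  2.893 ] [-1.4029  1.882  -0.6204]
time: 21.77
tool_pos: [0.4732, 0.3046, 0.0947]
tool_rot: [-3.136, -0.006, 2.923]
contact_force: [-11.2, -7.9, 11.3]
opening: 0.0148
grip_force: 21.3
[-3.136  -0.0061  2.9229] [-1.3995  1.8032 -0.5199]
```

The stop is felt: torque jumps at a yaw of about 2.85. I release with a partial opening, to stay clear of the jar, and rise.

```bash
python3 -m jog '[[[-0.4,0,0,0,0],[-0.4,0,0,0,0],[-0.4,0,0,0,0],[-0.4,0,0,0,0]]]'; python3 -m jog '[[[-0.4,0,0,-0.02,0],[-0.4,0,0,-0.05,0],[-0.4,0,0,-0.08,0],[-0.4,0,0,-0.11,0],[-0.4,0,0,-0.11,0.1]]]'; python3 -m jog '[[[0.9,0,0,0,0.12],[1,0,0,0,0.24],[1,0,0,0,0.36],[1,0,0,0,0.48],[1,0,0,0,0.6]]]';python3 -m jog '[[[1,0,0,0,0.12],[1,0,0,0,0.24],[1,0,0,0,0.36],[1,0,0,0,0.48],[1,0,0,0,0.6]]]'; python3 -m jog '[[[1,-0.03,0,0,0.12],[1,-0.07,0,0,0.24],[1,-0.1,0,0,0.3],[1,-0.1,0,0,0.3],[1,-0.1,0,0,0.3]]]'; python3 cmp.py; python3 knob.py pics/w3.png s3.npy; python3 blobs.py
```

```text
time: 22.1
tool_pos: [0.4768, 0.3069, 0.0947]
tool_rot: [3.141, 0.001, 2.923]
contact_force: [0.5, 0.3, -1.0]
opening: 0.0272
grip_force: 0.0
time: 22.52
tool_pos: [0.4792, 0.3081, 0.2109]
tool_rot: [3.134, 0.008, 2.824]
contact_force: [0.4, 1.5, 0.8]
opening: 0.0277
grip_force: 0.0
time: 22.93
tool_pos: [0.4766, 0.3068, 0.2045]
tool_rot: [3.141, 0.0, 2.217]
contact_force: [0.8, 0.1, -1.2]
opening: 0.0563
grip_force: 0.0
time: 23.35
tool_pos: [0.4766, 0.3068, 0.2045]
tool_rot: [3.141, -0.0, 1.618]
contact_force: [0.3, 0.9, -0.7]
opening: 0.0889
grip_force: 0.0
time: 23.77
tool_pos: [0.4822, 0.2057, 0.2047]
tool_rot: [3.141, -0.001, 1.321]
contact_force: [0.1, 0.6, 0.0]
opening: 0.0923
grip_force: 0.0
[0.4821 0.2067 0.2047] [ 3.141  -0.0008  1.3226]
148 [ 66  65  66  73  84  86  99 152 216 213 171 156 150 145 139 128] [ 83  86  88  88  86  88 119 188 221 207 157 145 145 146 138 123]
152 [ 54  61  83 111  90  91 149 234 246 241 225 224 224 223 222 222] [ 85  86  85  86  87 104 178 247 247 234 226 223 223 222 223 221]
156 [200 195 163 105  73  96 196 252 252 245 237 237 239 240 241 240]
[... 2955 characters left out ...]
24 246 245 245 220 197 238
 239 238 232 194 187 187 215 212 206 203 204 214 210 211 214 204 205 208 211 210 223 246 245 211 194 230 238
 241 242 241 200 203 184 198 208 207 204 204 214 210 211 215 204 205 207 213 217 246 242 217 198 231 239 241
 242 242 239 202 200 201 202 186 196 204 206 215 209 211 214 205 204 209 214 213 224 188 197 221 241 241 241
 240 240 238 199 198 198 197 194 194 173 187 201 207 212 216 203 197 197 189 171 196 205 232 236 240 240 240
54.0 [3630, 3035, 2771, 2547, 2338]
tray y,x mm [ 24. -56.] w,h [24. 10.] area 169.75
tray y,x mm [-10. -37.] w,h [21.  25.5] area 416.0
tray y,x mm [ 15. -19.] w,h [21. 26.] area 410.0
tray y,x mm [-1. 64.] w,h [144.   15.5] area 2115.5
```

```bash
python3 -c "
from cell import robot
print(robot.hand_in())"
```

```text
the job is handed in; nothing more can be done
None
```

The job is handed in, about 24 s of the allowed 58 s in: the last camera checks show all three balls in the tray, the jar back on the rollers within about 1 mm of where it lay with its mouth away from the housing, and the counter knob at its zero stop; I did not measure the bystanders afterwards.

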